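# Stand up a boxed spare and present it to the code scanner

## Robot

A 6-joint arm with a two-finger parallel gripper is mounted at the origin on the work surface. World frame = base frame: x ahead of the robot, y to its left, z up, the work surface at z = 0. Lengths are in m, angles in degrees, forces in N, time in s.
With the tool pointing down it reaches from about 0.3 to 0.75 m from the base axis. Payload 8.5 kg.
Tool frame: the origin (TCP) lies midway between the tips of the shut fingers; the grasp point (between the pads) lies 19 mm behind it; z points along the fingers, y is the direction in which the jaws open and shut (so a half turn about z gives the same grasp; the last joint's range is limited). The gripper opens to 85 mm and grips with 20 to 120 N. Pads are 22 mm wide; open, the fingers measure 114 mm over their backs; the gripper's body (76 mm by 85 mm) begins 54 mm behind the grasp point. The pads swing forward as they close: fully open they stand 13 mm farther back than shut.
Start: joints at [57.221, 21.807, 74.336, -0, 83.858, -12.336], TCP at [0.192, 0.515, 0.231] pointing down, gripper open.
Joint ranges: [-178.18, 178.18], [-50.72, 133.34], [12.68, 142.11], [-81.47, 261.47], [9.98, 163.14], [-165.26, 165.26]. Speed limits (degrees/s): [136.94, 136.94, 180, 180, 180, 180].

## Interface

Orientations are given as a 3x3 rotation matrix whose columns are the frame's x, y, z axes.
In Python, from rig import status, eyes, env gives the robot as it stands. The module is installed in compiled form; this text tells all that it offers.
- The arm moves only by the tool play_rows, never from a script. Its argument "targets" is text: rows parted by semicolons, each of 5 numbers parted by spaces: the shift along the tool's x, y, z in m, then the turn about the tool's z in rad, then the closure, from 0 (fully open) to 1 (shut). A call has 1 to 5 rows; each row is the pose to reach, as a shift and turn from the pose commanded when the call began, along the tool's axes at that moment; what a row does not reach only later rows make up. A row lasts 1/10 s, in which the tool goes at most 50 mm and 8.59 degrees, less where a joint would pass 70% of its speed; a pose out of reach is approached as far as the arm can. A call with a gripper value outside its range is refused whole. The fingers move at their own pace and stop on an object; "force" is the grip in N (left out, the last holds). Time passes only in rows, so rows that repeat a pose let the fingers close. It gives the time, the measured TCP pose, the force and the opening at its end, in the units of the state.
- status.observe(): the state, without advancing time (a new reading comes with each control period).
- eyes.get_image(name): name is "scene" or "side" or "wrist"; returns a dict with "pixels" (400x640x3 uint8, red, green, blue), "range_z" (400x640 float32, m along the optical axis (not along the pixel's ray), 0 where there is no reading), "mtx" (3x3 intrinsics, pixels), "k1" (the pictures are not rectified: a ray, as slopes to the right and down, at radius r is drawn at 1 + k1 r^2 times it, then the intrinsics apply), "world_to_cam" (4x4, takes a point from world to camera coordinates); the wrist camera has in their place "T_tool_cam" (4x4, takes a point from camera to tool coordinates, whose origin is the TCP and whose axes are the flange's). Camera axes: x right, y up, looking along -z (the intrinsics and any distortion apply to the point x, -y, -z); pixel columns grow to the right and rows downward; lengths in m; the calibration is good to about 2 mm. A picture is of the moment at which its call begins: read the wrist's pose just before it.
- env.close_job(): hands the job in, once; it reports no verdict.
The state is a dict: "time_s": time; "q": joint angles; "qvel": joint speeds; "joint_efforts": joint torques, N m; "position": TCP position; "tool_rot": TCP orientation; "ft_force": force on the tool from outside, world axes, zero at the start; "wrist_torque": the same for the moment, N m; "grip_width": finger opening in m.
Only numpy, scipy, OpenCV 4.12 (cv2) and the standard library are available. Lean on these libraries where they do the work, as an engineer would, in place of code of your own. Each camera call takes 0.05 s, during which the arm holds its last target.

## Task

The boxed spare fan (the small carton) lies flat on the repair bench: stand it up on either of its two small labelled ends on the bench and let go, so that it stands by itself. Then pick it up again and hold it upright and still over the middle of the scanner's window, its lower end about 8 cm above the glass, carried by the gripper alone; the program finishes while still holding it there. Leave the loose fan, the battery and the circuit board where they lie.

Things in the scene. Friction and masses are not known exactly. Their poses are not given: they have to be found in the camera images.
- carton_center (a point): Centre (and centre of mass) of the carton, a closed rigid cardboard box, 64 x 120 x 36 mm along its own x, y, z, 0.18 to 0.35 kg, loose. At the start it lies flat, z up, this point 18 mm above the bench. The two small ends (64 x 36 mm, at y = -60 and +60 mm) carry the same barcode label; standing on an end, its y axis points straight up or down and this point is 60 mm above the bench.
- scanner_window (a point): Centre of the window in the top of the code scanner, a flat black block of 110 x 110 x 30 mm fixed to the bench; its 68 mm square glass window faces straight up, 30 mm above the bench. z up. Carton and scanner stand one to the left and one to the right; which is which varies.
- fan: Bystander: loose flat blower fan, 75 x 103 x 12 mm, black with a copper fin block on one side; origin on its underside, z up.
- battery: Bystander: loose flat battery pack, 55 x 200 x 8 mm, black; origin at the centre of its underside, its length along y.
- board: Bystander: loose green circuit board, 60 x 170 mm, 9 mm high over its parts; origin at the centre of its underside, its length along y.
There are look-alikes about, which are no part of the job. What is shaped like the part that bears carton_center but green is not meant. Leave any blue look-alike of the part that bears scanner_window alone.

How it is judged:
By the outcome, as a careful person would: the job done as asked, in the order asked, and still so for the second after the job is handed in, while the arm keeps its last pose, push and grip.
It also fails if it takes over 61 s, if anything falls off the work surface, if the arm or the gripper's body presses on something with over 40 N, if the wrist force passes 120 N, or if a joint passes its speed limit or range.

## Working session

There is one attempt and no reset: what is moved stays moved. The work goes in short steps, Python scripts to look and compute and a tool call to move; the robot and the scene stay as the last step left them, time stands still between calls to the robot, and variables do not carry over. Pictures are saved under pics/ and viewed, and the job is handed in when it is done.

Besides the shell and the picture viewer there is one more tool, called after ">>>" as a command line: name --argument value ..., lists and objects as JSON in quotes. play_rows: Moves the arm, as the interface text tells. Its arguments: {"type":"object","properties":{"targets":{"type":"string"},"force":{"type":"number"}},"required":["targets"]}

```bash
mkdir -p pics
cat > h.py <<'E'
import numpy as np, cv2
from rig import status, eyes, env
def snap(n,f):
    s=status.observe() if n=="wrist" else None
    im=eyes.get_image(n); cv2.imwrite('pics/'+f,im['pixels'][:,:,::-1])
    if n=="wrist":
        T=np.eye(4);T[:3,:3]=np.array(s['tool_rot']).reshape(3,3);T[:3,3]=s['position']
        C=T@np.array(im['T_tool_cam'])
    else: C=np.linalg.inv(np.array(im['world_to_cam']))
    K=np.array(im['mtx']);k1=im['k1']
    d=np.zeros(5);d[0]=k1
    v,u=np.mgrid[0:400,0:640]
    p=cv2.undistortPoints(np.stack([u.ravel(),v.ravel()],1).astype(np.float64)[:,None],K,d)[:,0]
    z=im['range_z'].ravel().astype(float)
    P=np.stack([p[:,0]*z,-p[:,1]*z,-z],1)
    W=(P@C[:3,:3].T+C[:3,3]).reshape(400,640,3); W[im['range_z']==0]=np.nan
    return im,W,C
E
python3 - <<'E'
from h import *
for n in ['scene','side','wrist']:
    im,W,C=snap(n,n+'0.png'); np.save(n+'0.npy',W); print(n,C[:3,3].round(3),(-C[:3,2]).round(2))
s=status.observe();print(s)
E
```

```text
scene [ 1.223 -0.328  1.024] [-0.56  0.32 -0.77]
side [ 0.057 -0.431  0.913] [ 0.41  0.47 -0.78]
wrist [0.118 0.543 0.374] [ 0.29 -0.11 -0.95]
{'time_s': 0.15, 'q': array([ 5.72213906e+01,  2.18322927e+01,  7.43729260e+01,  1.24638188e-03,
        8.38576868e+01, -1.23363744e+01]), 'qvel': array([ 0.00123979, -0.05667387, -0.15683512,  0.01487611, -0.05257144,
       -0.04528533]), 'joint_efforts': array([ 1.85028199e-03, -4.48624313e+01, -2.31346875e+01, -1.90744599e-04,
        3.71692222e-03, -2.49164725e-05]), 'position': array([0.19197243, 0.51516975, 0.23086292]), 'tool_rot': array([[-9.37023893e-01,  3.49264726e-01, -6.12586120e-04],
       [ 3.49265170e-01,  9.37023485e-01, -9.11377619e-04],
       [ 2.55695526e-04, -1.06793760e-03, -9.99999397e-01]]), 'ft_force': array([-0.08540453,  0.78961538,  0.01899573]), 'wrist_torque': array([-0.02411135,  0.01192609, -0.00390148]), 'grip_width': 0.08539429899303179}
```

View pics/scene0.png

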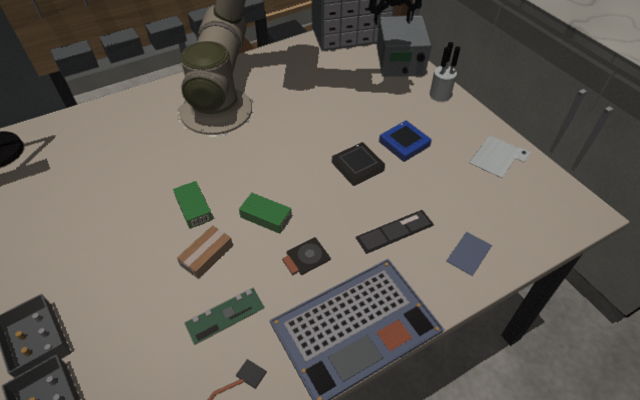

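View pics/side0.png

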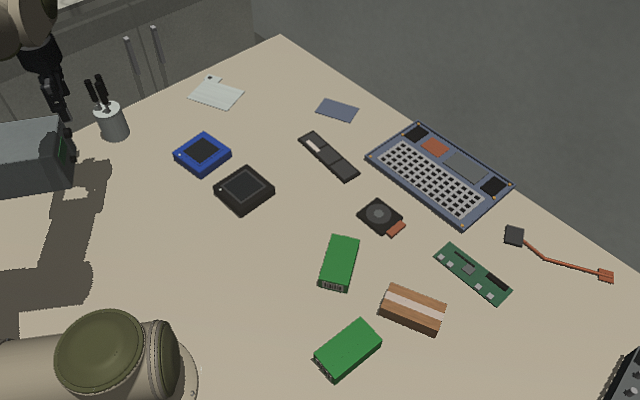

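View pics/wrist0.png

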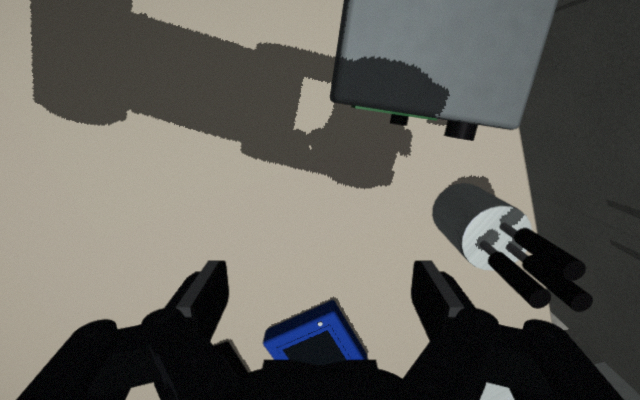

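```bash
cat > seg.py <<'E'
from h import *
def rect(W,m):
    m=m&np.isfinite(W[...,0]); n,l,st,c=cv2.connectedComponentsWithStats(m.astype(np.uint8))
    for i in range(1,n):
        if st[i,4]<60: continue
        p=W[l==i]; r=cv2.minAreaRect((p[:,:2]*1000).astype(np.float32))
        yield st[i,4],c[i].round(),r,p[:,2]
E
python3 - <<'E'
from seg import *
for n in ['scene','side']:
    W=np.load(n+'0.npy'); x=W[...,0];y=W[...,1];z=W[...,2]
    im=cv2.imread(f'pics/{n}0.png')
    print(n,'bench z',np.nanmedian(z[(abs(z)<.02)]))
    for lo,hi in((.004,.1),(.026,.042)):
      reg=(z>lo)&(z<hi)&(x>.1)&(x<1)&(abs(y)<.65)
      print(lo)
      for a,c,r,zz in rect(W,reg): print(a,c,np.round(r[0],1),np.round(r[1],1),round(r[2],1),'z',np.percentile(zz,[10,50,90]).round(3),im[int(c[1]),int(c[0]),::-1])
E
```

```text
scene bench z -0.0001467985358836188
0.004
917 [400.  63.] [151.2 601.6] [127.9  31.9] 53.9 z [0.015 0.054 0.091] [40 40 39]
470 [439.  85.] [302.2 635. ] [71.7 29.6] 0.1 z [0.015 0.058 0.09 ] [76 77 75]
108 [229. 128.] [107.7  -6.7] [15.  97.9] 0.2 z [0.005 0.009 0.013] [135 126 111]
1250 [404. 140.] [418.8 429.5] [130.  137.6] 5.2 z [0.014 0.029 0.032] [33 34 35]
1370 [357. 163.] [429.3 247.7] [127.6 112.1] 2.7 z [0.016 0.029 0.032] [40 39 40]
1073 [192. 204.] [ 344.  -203.8] [ 71.2 125.3] 87.0 z [0.021 0.035 0.038] [ 55 103  58]
1267 [265. 212.] [465.3 -55.3] [124.8  69.6] 32.6 z [0.015 0.034 0.037] [ 54 103  58]
1343 [393. 231.] [674.7 206.5] [201.2  59.1] 85.9 z [0.005 0.008 0.01 ] [61 59 58]
1489 [205. 251.] [ 498.9 -233.9] [ 69.2 121.5] 22.1 z [0.015 0.035 0.038] [129  99  77]
1071 [305. 256.] [627.5 -29.3] [ 81.7 103.6] 2.1 z [0.008 0.011 0.014] [61 60 58]
13466 [354. 330.] [843.  -16.4] [329.1 213.4] 89.9 z [0.008 0.011 0.014] [131 128 129]
2861 [ 45. 349.] [ 576.8 -611.2] [ 77.5 269.5] 90.0 z [0.005 0.024 0.048] [94 93 93]
128 [232. 313.] [ 676.6 -241.4] [49.2 42.5] 32.9 z 
[... 2480 characters left out ...]
0.012 0.05 ] [96 99 97]
0.026
117 [116. 131.] [300.9 635.2] [26.1 64.7] 89.4 z [0.028 0.034 0.04 ] [87 90 86]
1306 [201. 151.] [428.3 424.3] [112.2 112.2] 7.3 z [0.03  0.033 0.035] [46 48 48]
185 [ 68. 169.] [148.8 597.9] [115.   28.6] 46.9 z [0.028 0.035 0.04 ] [42 43 40]
1617 [243. 187.] [435.5 253.5] [112.3 113.6] 1.5 z [0.03  0.032 0.035] [46 46 45]
1510 [339. 260.] [466.2 -52.3] [123.8  64.1] 33.4 z [0.035 0.038 0.04 ] [ 63 126  69]
1908 [413. 307.] [ 501.4 -231.1] [ 67.3 121.6] 23.4 z [0.035 0.038 0.04 ] [186 171 157]
2204 [347. 348.] [ 343.9 -205.1] [ 65.2 121.8] 87.2 z [0.035 0.037 0.039] [ 61 128  70]
137 [620. 375.] [ 682.8 -577.1] [127.2   2. ] 5.2 z [0.027 0.034 0.041] [25 26 27]
```

Add to h.py:
```python
def delta(x,y,z,yaw=None):
    s=status.observe(); R=np.array(s['tool_rot']).reshape(3,3)
    d=R.T@(np.array([x,y,z])-s['position'])
    cy=np.degrees(np.arctan2(R[1,1],R[0,1]))
    t=0 if yaw is None else -((yaw-cy+90)%180-90)
    print('t',round(s['time_s'],2),'pos',s['position'].round(4),'yaw',cy.round(2),'tilt',R[:,2].round(4),'ft',s['ft_force'].round(2),'tq',s['wrist_torque'].round(2),'w',round(s['grip_width'],4),'q',s['q'].round(0))
    print('shift',d.round(4),'turn',np.radians(t).round(4))
```

```text
(no output)
```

>>> play_rows --targets "-0.03 -0.03 0 0.1 0; -0.064 -0.066 0 0.2 0; -0.098 -0.102 0 0.3 0; -0.132 -0.138 0 0.4 0; -0.166 -0.174 0 0.5 0" --force 20

```text
time_s: 0.65
position: [0.287, 0.2925, 0.2312]
tool_rot: [[-0.652, 0.758, 0.0], [0.758, 0.652, -0.0], [-0.0, -0.0, -1.0]]
ft_force: [1.1, 0.2, 0.7]
grip_width: 0.0852
```

```bash
python3 -c "
from h import *
delta(.482,-.190,.15,23.2)"
```

```text
t 0.65 pos [0.287  0.2925 0.2312] yaw 40.71 tilt [ 0.e+00 -1.e-04 -1.e+00] ft [1.06 0.17 0.68] tq [ 0.03 -0.06 -0.06] w 0.0852 q [ 29.   8.  94.  -0.  78. -12.]
shift [-0.493  -0.1669  0.0813] turn 0.3056
```

>>> play_rows --targets "-0.045 -0.015 0 0.1 0; -0.09 -0.03 0 0.2 0; -0.135 -0.045 0 0.3 0; -0.18 -0.06 0 0.3 0; -0.225 -0.075 0.01 0.3 0"

```text
time_s: 1.15
position: [0.3783, 0.0732, 0.2221]
tool_rot: [[-0.402, 0.916, 0.003], [0.916, 0.402, -0.0], [-0.001, 0.002, -1.0]]
ft_force: [0.9, 0.8, 0.3]
grip_width: 0.0854
```

```bash
python3 -c "
from h import *
delta(.482,-.190,.17,23.2)"
```

```text
t 1.15 pos [0.3783 0.0732 0.2221] yaw 23.71 tilt [ 2.6e-03 -2.0e-04 -1.0e+00] ft [0.92 0.82 0.29] tq [ 0.03 -0.01  0.04] w 0.0854 q [ -7.   5.  99.   0.  76. -31.]
shift [-0.2826 -0.011   0.0524] turn 0.0088
```

>>> play_rows --targets "-0.045 -0.002 0 0.009 0; -0.09 -0.004 0 0.009 0; -0.135 -0.006 0 0.009 0; -0.17 -0.008 0 0.009 0; -0.18 -0.009 0 0.009 0"

```text
time_s: 1.65
position: [0.4425, -0.0961, 0.2209]
tool_rot: [[-0.391, 0.92, -0.0], [0.92, 0.391, -0.0], [-0.0, -0.0, -1.0]]
ft_force: [0.6, -0.5, 0.6]
grip_width: 0.0855
```

Run:
```python
from seg import *
delta(.482,-.190,.17,23.2)
im,W,C=snap('wrist','w1.png'); z=W[...,2]
for a,c,r,zz in rect(W,(z>.03)&(z<.042)): print(a,c,np.round(r[0],1),np.round(r[1],1),round(r[2],1),zz.mean())
```

```text
t 1.65 pos [ 0.4425 -0.0961  0.2209] yaw 23.03 tilt [-2.e-04 -2.e-04 -1.e+00] ft [ 0.65 -0.51  0.6 ] tq [-0.01  0.07  0.01] w 0.0855 q [-27.  13.  90.  -0.  78. -50.]
shift [-0.1018 -0.0003  0.0509] turn -0.003
7312 [357. 148.] [464.3 -53.6] [121.1  64.5] 33.3 0.03656172957050881
5645 [199. 229.] [ 341.4 -206. ] [ 64.7 121.6] 87.1 0.03625217682341754
4683 [319. 294.] [ 498.7 -232.6] [ 64.3 121.9] 23.4 0.03643484110876613
```

View pics/w1.png

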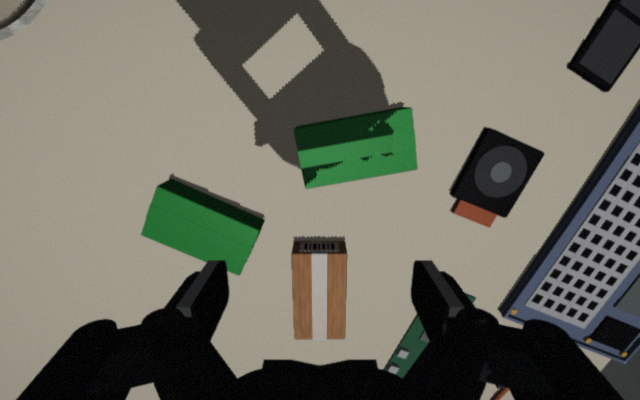

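>>> play_rows --targets "-0.04 0 0.02 -0.003 0; -0.08 0 0.05 -0.006 0; -0.1014 -0.002 0.09 -0.006 0; -0.1024 -0.002 0.13 -0.006 0; -0.1024 -0.002 0.17 -0.006 0"

```text
time_s: 2.2
position: [0.4801, -0.1874, 0.05]
tool_rot: [[-0.4, 0.917, 0.0], [0.917, 0.4, 0.0], [0.0, 0.0, -1.0]]
ft_force: [0.6, 0.4, -0.2]
grip_width: 0.0854
```

```bash
python3 -c "
from h import *
delta(.4804,-.1904,-.004,23.4)"
```

```text
t 2.2 pos [ 0.4801 -0.1874  0.05  ] yaw 23.55 tilt [ 1.e-04  1.e-04 -1.e+00] ft [ 0.57  0.39 -0.22] tq [-0.04 -0.06 -0.  ] w 0.0854 q [-35.  31.  94.   0.  55. -58.]
shift [-0.0029 -0.0009  0.054 ] turn 0.0026
```

>>> play_rows --targets "-0.003 -0.001 0.02 0.003 0; -0.003 -0.001 0.04 0.003 0; -0.003 -0.001 0.053 0.003 0; -0.003 -0.001 0.053 0.003 0.1; -0.003 -0.001 0.053 0.003 0.2"

```text
time_s: 2.7
position: [0.4806, -0.1905, -0.0012]
tool_rot: [[-0.398, 0.918, 0.0], [0.918, 0.398, 0.0], [0.0, 0.0, -1.0]]
ft_force: [0.8, -0.6, 0.3]
grip_width: 0.0682
```

>>> play_rows --targets "0 0 0 0 0.24; 0 0 0 0 0.26; 0 0 0 0 0.28; 0 0 0 0 0.3; 0 0 0 0 0.3" --force 20

```text
time_s: 3.2
position: [0.481, -0.1911, -0.0006]
tool_rot: [[-0.397, 0.918, 0.002], [0.918, 0.397, -0.001], [-0.001, 0.001, -1.0]]
ft_force: [1.1, 3.5, 6.3]
grip_width: 0.0635
```

```bash
python3 -c "
from h import *
delta(.4804,-.1904,-.003,23.4)
snap('side','s2.png')"
```

```text
t 3.2 pos [ 0.481  -0.1911 -0.0006] yaw 23.38 tilt [ 1.6e-03 -6.0e-04 -1.0e+00] ft [1.09 3.47 6.31] tq [ 0.48 -0.01  0.09] w 0.0635 q [-35.  35.  96.   0.  48. -58.]
shift [ 0.0009 -0.0002  0.0024] turn -0.0003
```

View pics/s2.png

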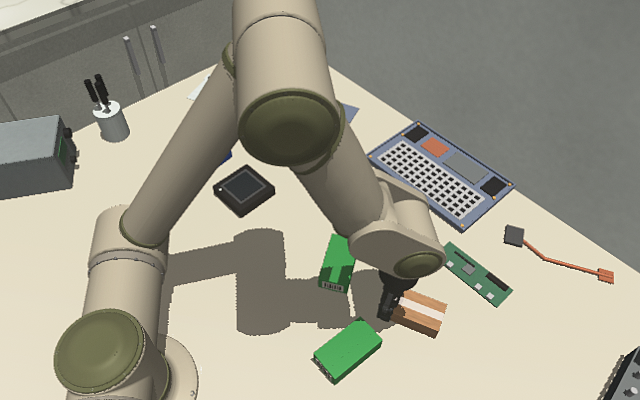

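>>> play_rows --targets "-0.002 0 -0.009 0 0.3; -0.0054 0 -0.018 0 0.3; -0.009 0 -0.027 0 0.3; -0.014 0 -0.035 0 0.3; -0.014 0 -0.035 0 0.3"

```text
time_s: 3.75
position: [0.4869, -0.2053, 0.0346]
tool_rot: [[-0.396, 0.918, 0.002], [0.918, 0.396, -0.002], [-0.003, 0.001, -1.0]]
ft_force: [-0.2, 0.1, -2.9]
grip_width: 0.0635
```

```bash
python3 -c "
from h import *
delta(.4804,-.1904,-.003,23.4)
snap('side','s3.png');snap('scene','c3.png')
a=cv2.imread('pics/s3.png')[180:380,280:520];b=cv2.imread('pics/c3.png')[150:350,100:340]
cv2.imwrite('pics/m3.png',cv2.resize(np.hstack([a,b]),None,fx=1.6,fy=1.6))"
```

```text
t 3.75 pos [ 0.4869 -0.2053  0.0346] yaw 23.34 tilt [ 0.0024 -0.0018 -1.    ] ft [-0.19  0.09 -2.91] tq [ 0.13  0.06 -0.03] w 0.0635 q [-36.  33.  93.  -0.  54. -59.]
shift [ 0.0164 -0.0001  0.0376] turn -0.001
```

View pics/m3.png

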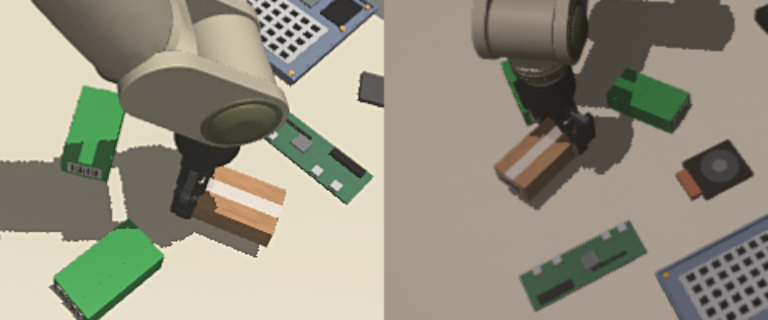

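```bash
cat >> h.py <<'E'
def tilt(n='scene',f='tmp.png'):
    im,W,C=snap(n,f); p=im['pixels'].astype(int); z=W[...,2]
    m=(p[...,0]-p[...,2]>25)&(z>.006)&(np.hypot(W[...,0]-.5,W[...,1]+.23)<.16)
    m=cv2.erode(m.astype(np.uint8),np.ones((2,2)))>0
    P=W[m]; ax=np.array([-.397,.918]); c=np.array([.4987,-.2326])
    u=(P[:,:2]-c)@ax; v=(P[:,:2]-c)@np.array([.918,.397])
    print(n,m.sum(),'u',np.percentile(u,[1,50,99]).round(3),'z',np.percentile(P[:,2],[1,50,99]).round(3),'v',np.percentile(v,[1,99]).round(3))
    for a in np.arange(-.12,.12,.015):
        k=(u>a)&(u<a+.015)
        if k.sum()>5: print(round(a+.0075,4),'zmax',np.percentile(P[k,2],95).round(4),'zmin',np.percentile(P[k,2],5).round(4),end=' | ')
    print()
E
python3 -c "
from h import *
tilt('scene');tilt('side')"
```

```text
scene 1421 u [-0.074  0.011  0.116] z [0.065 0.328 0.389] v [-0.08   0.056]
-0.0675 zmax 0.0724 zmin 0.0655 | -0.0525 zmax 0.0719 zmin 0.0666 | -0.0375 zmax 0.072 zmin 0.0664 | -0.0225 zmax 0.328 zmin 0.0664 | -0.0075 zmax 0.3385 zmin 0.0665 | 0.0075 zmax 0.3325 zmin 0.067 | 0.0225 zmax 0.357 zmin 0.0697 | 0.0375 zmax 0.3727 zmin 0.3269 | 0.0525 zmax 0.3868 zmin 0.3349 | 0.0675 zmax 0.389 zmin 0.3474 | 0.0825 zmax 0.3876 zmin 0.3597 | 0.0975 zmax 0.3838 zmin 0.3703 | 0.1125 zmax 0.3893 zmin 0.3831 | 
side 4612 u [-0.071  0.032  0.134] z [0.042 0.334 0.507] v [-0.097  0.051]
-0.0675 zmax 0.0733 zmin 0.0432 | -0.0525 zmax 0.0733 zmin 0.0427 | -0.0375 zmax 0.0731 zmin 0.0451 | -0.0225 zmax 0.3298 zmin 0.0439 | -0.0075 zmax 0.3406 zmin 0.0495 | 0.0075 zmax 0.3524 zmin 0.0516 | 0.0225 zmax 0.3644 zmin 0.3208 | 0.0375 zmax 0.3758 zmin 0.3307 | 0.0525 zmax 0.3878 zmin 0.3264 | 0.0675 zmax 0.392 zmin 0.3235 | 0.0825 zmax 0.3981 zmin 0.3667 | 0.0975 zmax 0.4448 zmin 0.3764 | 0.1125 zmax 0.4796 zmin 0.3876 |
```

>>> play_rows --targets "0 0 0.01 0 0.28; 0 0 0.02 0 0.27; 0 0 0.025 0 0.265; 0 0 0.025 0 0.262; 0 0 0.025 0 0.262"

```text
time_s: 4.45
position: [0.486, -0.2041, 0.0081]
tool_rot: [[-0.397, 0.918, -0.0], [0.918, 0.397, 0.0], [0.0, -0.0, -1.0]]
ft_force: [0.4, 1.1, -2.5]
grip_width: 0.0636
```

```bash
sed -i 's/(z>.006)&/(z>.006)\&(z<.2)\&/' h.py; python3 -c "
from h import *
delta(.4804,-.1904,-.003,23.4)
tilt('scene')"
```

```text
t 4.45 pos [ 0.486  -0.2041  0.0081] yaw 23.38 tilt [-4.e-04  2.e-04 -1.e+00] ft [ 0.36  1.08 -2.53] tq [0.09 0.08 0.05] w 0.0636 q [-36.  35.  94.  -0.  50. -59.]
shift [0.0148 0.0003 0.0111] turn -0.0003
scene 571 u [-0.074 -0.035  0.019] z [0.038 0.044 0.049] v [-0.028  0.031]
-0.0675 zmax 0.047 zmin 0.0399 | -0.0525 zmax 0.0466 zmin 0.0399 | -0.0375 zmax 0.0479 zmin 0.0403 | -0.0225 zmax 0.0473 zmin 0.0413 | -0.0075 zmax 0.0469 zmin 0.0407 | 0.0075 zmax 0.0474 zmin 0.0406 | 0.0225 zmax 0.0457 zmin 0.0422 |
```

>>> play_rows --targets "0 0 0 0 0.26; 0 0 0 0 0.258; 0 0 0 0 0.256; 0 0 0 0 0.254; 0 0 0 0 0.254"

```text
time_s: 5.0
position: [0.4861, -0.2042, 0.0084]
tool_rot: [[-0.397, 0.918, 0.0], [0.918, 0.397, -0.0], [-0.0, 0.0, -1.0]]
ft_force: [-0.6, -0.8, -3.2]
grip_width: 0.0639
```

```bash
python3 -c "
from h import *
delta(.4804,-.1904,-.003,23.4)
tilt('scene')"
```

```text
t 5.0 pos [ 0.4861 -0.2042  0.0084] yaw 23.37 tilt [ 1.e-04 -1.e-04 -1.e+00] ft [-0.61 -0.83 -3.24] tq [ 0.09  0.01 -0.  ] w 0.0639 q [-36.  35.  94.  -0.  50. -59.]
shift [0.0149 0.0003 0.0114] turn -0.0005
scene 579 u [-0.074 -0.035  0.02 ] z [0.039 0.044 0.048] v [-0.028  0.031]
-0.0675 zmax 0.0472 zmin 0.041 | -0.0525 zmax 0.0475 zmin 0.0414 | -0.0375 zmax 0.0471 zmin 0.0412 | -0.0225 zmax 0.0468 zmin 0.0408 | -0.0075 zmax 0.0477 zmin 0.0406 | 0.0075 zmax 0.0474 zmin 0.0409 | 0.0225 zmax 0.0462 zmin 0.0422 |
```

>>> play_rows --targets "0 0 0 0 0.253; 0 0 0 0 0.252; 0 0 0 0 0.251; 0 0 0 0 0.25; 0 0 0 0 0.25"

```text
time_s: 5.55
position: [0.4862, -0.2043, 0.0085]
tool_rot: [[-0.397, 0.918, 0.0], [0.918, 0.397, -0.0], [-0.0, 0.0, -1.0]]
ft_force: [0.4, 0.5, 0.2]
grip_width: 0.064
```

```bash
python3 -c "
from h import *
delta(.4804,-.1904,-.003,23.4)
tilt('scene')"
```

```text
t 5.55 pos [ 0.4862 -0.2043  0.0085] yaw 23.38 tilt [ 4.e-04 -3.e-04 -1.e+00] ft [0.37 0.54 0.23] tq [-0.05  0.06 -0.01] w 0.064 q [-36.  35.  94.  -0.  50. -59.]
shift [0.015  0.0002 0.0115] turn -0.0004
scene 569 u [-0.072 -0.032  0.021] z [0.03  0.036 0.04 ] v [-0.029  0.031]
-0.0675 zmax 0.0392 zmin 0.0308 | -0.0525 zmax 0.0388 zmin 0.0331 | -0.0375 zmax 0.0386 zmin 0.0321 | -0.0225 zmax 0.039 zmin 0.0313 | -0.0075 zmax 0.038 zmin 0.0321 | 0.0075 zmax 0.0381 zmin 0.0311 | 0.0225 zmax 0.037 zmin 0.0327 |
```

>>> play_rows --targets "0 0 0 0 0.2; 0.006 0 -0.002 0 0.2; 0.012 0 -0.004 0 0.2; 0.012 0 -0.004 0 0.23; 0.012 0 -0.004 0 0.254"

```text
time_s: 6.1
position: [0.4811, -0.1926, 0.0126]
tool_rot: [[-0.397, 0.918, -0.0], [0.918, 0.397, 0.001], [0.001, -0.0, -1.0]]
ft_force: [-1.7, 4.9, 5.5]
grip_width: 0.064
```

>>> play_rows --targets "0 0 0 0 0.254; 0 0 0 0 0.254; -0.003 0 -0.01 0 0.254; -0.0065 0 -0.02 0 0.254; -0.0065 0 -0.02 0 0.254"

```text
time_s: 6.6
position: [0.4849, -0.2003, 0.0339]
tool_rot: [[-0.396, 0.918, 0.003], [0.918, 0.396, -0.002], [-0.003, 0.002, -1.0]]
ft_force: [0.3, 0.7, -1.4]
grip_width: 0.0638
```

```bash
python3 -c "
from h import *
delta(.4804,-.1904,-.003,23.4)
tilt('scene')"
```

```text
t 6.6 pos [ 0.4849 -0.2003  0.0339] yaw 23.35 tilt [ 0.0028 -0.0021 -1.    ] ft [ 0.25  0.68 -1.44] tq [-0.09 -0.12  0.05] w 0.0638 q [-35.  33.  94.  -0.  53. -59.]
shift [ 0.0109 -0.0002  0.0369] turn -0.0008
scene 652 u [-0.079 -0.031  0.03 ] z [0.033 0.044 0.057] v [-0.029  0.031]
-0.0825 zmax 0.0384 zmin 0.0328 | -0.0675 zmax 0.0404 zmin 0.0335 | -0.0525 zmax 0.0436 zmin 0.0365 | -0.0375 zmax 0.0461 zmin 0.0398 | -0.0225 zmax 0.0492 zmin 0.0417 | -0.0075 zmax 0.0518 zmin 0.0453 | 0.0075 zmax 0.0553 zmin 0.0479 | 0.0225 zmax 0.0576 zmin 0.0499 | 0.0375 zmax 0.0566 zmin 0.0541 |
```

>>> play_rows --targets "-0.0045 0 -0.0095 0 0.254; -0.0095 0 -0.019 0 0.254; -0.0155 0 -0.0275 0 0.254; -0.0225 0 -0.035 0 0.254; -0.0225 0 -0.035 0 0.254"

```text
time_s: 7.15
position: [0.4936, -0.221, 0.0686]
tool_rot: [[-0.396, 0.918, 0.002], [0.918, 0.396, -0.002], [-0.002, 0.001, -1.0]]
ft_force: [0.6, 0.2, -0.7]
grip_width: 0.0639
```

```bash
python3 -c "
from h import *
delta(.4804,-.1904,-.003,23.4)
tilt('scene')"
```

```text
t 7.15 pos [ 0.4936 -0.221   0.0686] yaw 23.34 tilt [ 0.0023 -0.0017 -1.    ] ft [ 0.55  0.16 -0.67] tq [ 0.   -0.15  0.06] w 0.0639 q [-37.  31.  89.  -0.  60. -60.]
shift [ 0.0335 -0.0001  0.0715] turn -0.001
scene 764 u [-0.088 -0.042  0.007] z [0.031 0.059 0.089] v [-0.029  0.031]
-0.0825 zmax 0.0414 zmin 0.0308 | -0.0675 zmax 0.0495 zmin 0.0383 | -0.0525 zmax 0.0581 zmin 0.047 | -0.0375 zmax 0.0684 zmin 0.0567 | -0.0225 zmax 0.0766 zmin 0.066 | -0.0075 zmax 0.0851 zmin 0.0748 | 0.0075 zmax 0.09 zmin 0.081 |
```

>>> play_rows --targets "-0.0075 0 -0.008 0 0.254; -0.016 0 -0.0145 0 0.254; -0.025 0 -0.0205 0 0.254; -0.034 0 -0.026 0 0.254; -0.034 0 -0.026 0 0.254"

```text
time_s: 7.7
position: [0.5071, -0.2525, 0.0941]
tool_rot: [[-0.396, 0.918, 0.002], [0.918, 0.396, -0.001], [-0.002, 0.001, -1.0]]
ft_force: [0.8, 0.7, 0.7]
grip_width: 0.0641
```

```bash
python3 -c "
from h import *
delta(.4804,-.1904,-.003,23.4)
tilt('scene')"
```

```text
t 7.7 pos [ 0.5071 -0.2525  0.0941] yaw 23.33 tilt [ 0.0018 -0.0015 -1.    ] ft [0.83 0.74 0.7 ] tq [ 0.01 -0.15  0.04] w 0.0641 q [-38.  31.  83.  -0.  65. -62.]
shift [ 0.0678 -0.      0.0969] turn -0.0013
scene 628 u [-0.096 -0.063 -0.028] z [0.024 0.066 0.111] v [-0.029  0.031]
-0.0975 zmax 0.0329 zmin 0.023 | -0.0825 zmax 0.0508 zmin 0.0311 | -0.0675 zmax 0.0699 zmin 0.0523 | -0.0525 zmax 0.0901 zmin 0.0706 | -0.0375 zmax 0.1089 zmin 0.0907 | -0.0225 zmax 0.1139 zmin 0.1068 |
```

>>> play_rows --targets "-0.0095 0 -0.0045 0 0.254; -0.019 0 -0.008 0 0.254; -0.029 0 -0.0105 0 0.254; -0.04 0 -0.012 0 0.254; -0.04 0 -0.012 0 0.254"

```text
time_s: 8.25
position: [0.5227, -0.2893, 0.1053]
tool_rot: [[-0.396, 0.918, 0.001], [0.918, 0.396, -0.001], [-0.001, 0.0, -1.0]]
ft_force: [-0.0, 0.4, -2.8]
grip_width: 0.0637
```

```bash
python3 -c "
from h import *
delta(.4804,-.1904,-.003,23.4)
tilt('scene','c5.png')
snap('side','s5.png')
a=cv2.imread('pics/s5.png')[180:380,280:520];b=cv2.imread('pics/c5.png')[150:350,100:340]
cv2.imwrite('pics/m5.png',cv2.resize(np.hstack([a,b]),None,fx=1.6,fy=1.6))"
```

```text
t 8.25 pos [ 0.5227 -0.2893  0.1053] yaw 23.32 tilt [ 7.e-04 -9.e-04 -1.e+00] ft [-0.03  0.39 -2.8 ] tq [-0.02 -0.04 -0.03] w 0.0637 q [-40.  33.  77.  -0.  70. -64.]
shift [0.1077 0.0003 0.1082] turn -0.0014
scene 542 u [-0.122 -0.097 -0.069] z [0.025 0.07  0.121] v [-0.031  0.031]
-0.1125 zmax 0.0564 zmin 0.0296 | -0.0975 zmax 0.0826 zmin 0.0552 | -0.0825 zmax 0.1094 zmin 0.0832 | -0.0675 zmax 0.1235 zmin 0.1093 |
```

View pics/m5.png

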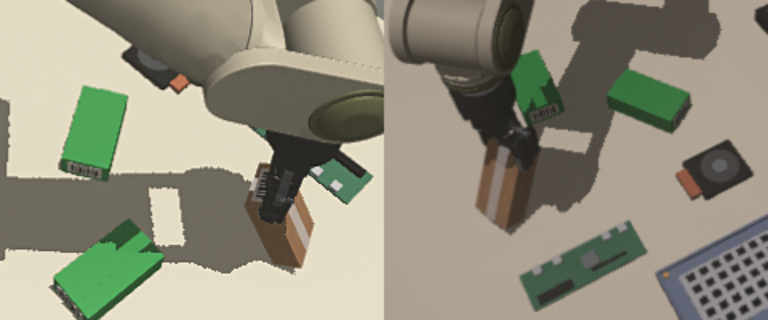

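>>> play_rows --targets "0 0 0.004 0 0.254; 0 0 0.008 0 0.254; -0.008 0 0.008 0 0.254; -0.016 0 0.007 0 0.254; -0.02 0 0.006 0 0.254"

```text
time_s: 8.85
position: [0.5303, -0.3062, 0.0997]
tool_rot: [[-0.397, 0.918, 0.001], [0.918, 0.397, -0.0], [-0.001, 0.0, -1.0]]
ft_force: [0.5, -0.5, 0.4]
grip_width: 0.0636
```

```bash
python3 -c "
from h import *
delta(.4804,-.1904,-.003,23.4)
tilt('scene')"
```

```text
t 8.85 pos [ 0.5303 -0.3062  0.0997] yaw 23.39 tilt [ 6.e-04 -4.e-04 -1.e+00] ft [ 0.49 -0.48  0.38] tq [ 0.23  0.04 -0.05] w 0.0636 q [-41.  35.  75.   0.  70. -64.]
shift [1.261e-01 1.000e-04 1.026e-01] turn -0.0002
scene 388 u [-0.124 -0.108 -0.085] z [0.016 0.057 0.117] v [-0.03   0.031]
-0.1125 zmax 0.0625 zmin 0.0257 | -0.0975 zmax 0.1009 zmin 0.0652 | -0.0825 zmax 0.121 zmin 0.1078 |
```

>>> play_rows --targets "-0.008 0 -0.0005 0 0.254; -0.016 0 0 0 0.254; -0.024 0 0.0005 0 0.254; -0.03 0 0.001 0 0.254; -0.034 0 0.0015 0 0.254"

```text
time_s: 9.4
position: [0.5437, -0.3378, 0.0974]
tool_rot: [[-0.396, 0.918, -0.0], [0.918, 0.396, 0.0], [0.0, -0.0, -1.0]]
ft_force: [0.1, 0.4, 0.7]
grip_width: 0.0639
```

```bash
python3 -c "
from h import *
delta(.4804,-.1904,-.003,23.4)
tilt('scene','c6.png');tilt('side','s6.png')
a=cv2.imread('pics/s6.png')[180:380,280:520];b=cv2.imread('pics/c6.png')[150:350,100:340]
cv2.imwrite('pics/m6.png',cv2.resize(np.hstack([a,b]),None,fx=1.6,fy=1.6))"
```

```text
t 9.4 pos [ 0.5437 -0.3378  0.0974] yaw 23.36 tilt [-2.e-04  3.e-04 -1.e+00] ft [0.1  0.39 0.75] tq [ 0.12 -0.05  0.02] w 0.0639 q [-42.  37.  70.   0.  73. -66.]
shift [0.1604 0.0003 0.1004] turn -0.0007
scene 70 u [-0.126 -0.124 -0.121] z [0.013 0.04  0.083] v [-0.02   0.029]

side 552 u [-0.125 -0.101 -0.086] z [0.009 0.069 0.124] v [-0.032  0.029]
-0.1125 zmax 0.0844 zmin 0.0133 | -0.0975 zmax 0.1227 zmin 0.0164 | -0.0825 zmax 0.1237 zmin 0.0848 |
```

View pics/m6.png

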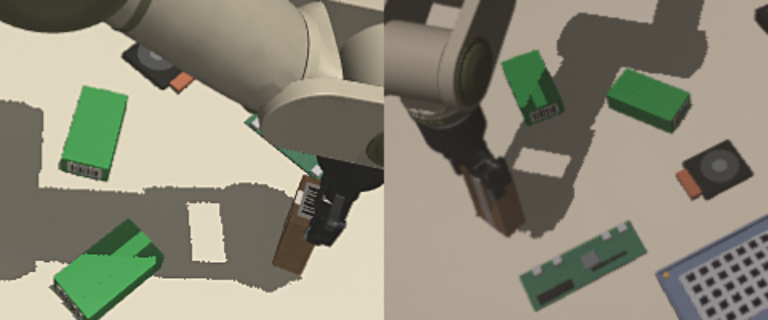

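>>> play_rows --targets "-0.002 0 0.001 0 0.254; -0.002 0 0.002 0 0.253; -0.002 0 0.002 0 0.251; -0.002 0 0.002 0 0.247; -0.002 0 0.002 0 0.235"

```text
time_s: 10.0
position: [0.5441, -0.3387, 0.0954]
tool_rot: [[-0.397, 0.918, -0.001], [0.918, 0.397, 0.001], [0.001, -0.0, -1.0]]
ft_force: [-0.7, 0.6, 0.4]
grip_width: 0.0651
```

>>> play_rows --targets "0 0 0 0 0.2; 0 0 0 0 0.1; 0 0 0 0 0; 0 0 -0.02 0 0; 0 0 -0.06 0 0"

```text
time_s: 10.5
position: [0.5433, -0.3382, 0.1536]
tool_rot: [[-0.397, 0.918, -0.005], [0.918, 0.397, 0.005], [0.006, -0.003, -1.0]]
ft_force: [0.8, -0.7, 1.0]
grip_width: 0.0853
```

>>> play_rows --targets "0.02 0 -0.05 0 0; 0.06 0 -0.09 0 0; 0.1 0 -0.1 0 0; 0.1 0 -0.1 0 0; 0.1 0 -0.1 0 0"

```text
time_s: 11.0
position: [0.5046, -0.2468, 0.2565]
tool_rot: [[-0.398, 0.918, 0.001], [0.918, 0.398, -0.001], [-0.001, 0.001, -1.0]]
ft_force: [1.2, -0.2, -0.6]
grip_width: 0.0854
```

```bash
python3 -c "
from seg import *
delta(.4804,-.1904,-.003,23.4)
for n in ['scene','side','wrist']:
    im,W,C=snap(n,n+'7.png'); z=W[...,2]
    for a,c,r,zz in rect(W,(z>.1)&(z<.135)&(W[...,1]<-.2)): print(n,a,c,np.round(r[0],1),np.round(r[1],1),round(r[2],1),np.percentile(zz,[10,50,90]).round(4))
"
```

```text
t 11.0 pos [ 0.5046 -0.2468  0.2565] yaw 23.43 tilt [ 0.001 -0.001 -1.   ] ft [ 1.17 -0.2  -0.61] tq [-0.01 -0.03  0.05] w 0.0854 q [-38.  22.  70.  -0.  88. -62.]
shift [0.0617 0.     0.2594] turn 0.0005
scene 872 [59. 30.] [-493.9 -325.5] [250.9  29.2] 89.1 [0.1036 0.1181 0.1313]
scene 575 [162. 261.] [ 541.  -333.8] [68.6 38. ] 23.2 [0.1078 0.1195 0.122 ]
side 809 [477. 311.] [ 543.2 -331.6] [67.5 36.9] 23.9 [0.1109 0.1216 0.1237]
wrist 2573 [320. 275.] [ 540.1 -331.6] [64.2 36.8] 23.2 [0.1095 0.1205 0.1216]
```

View pics/scene7.png

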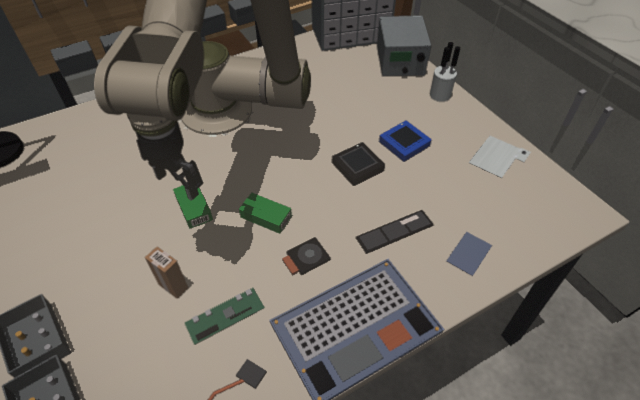

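View pics/wrist7.png

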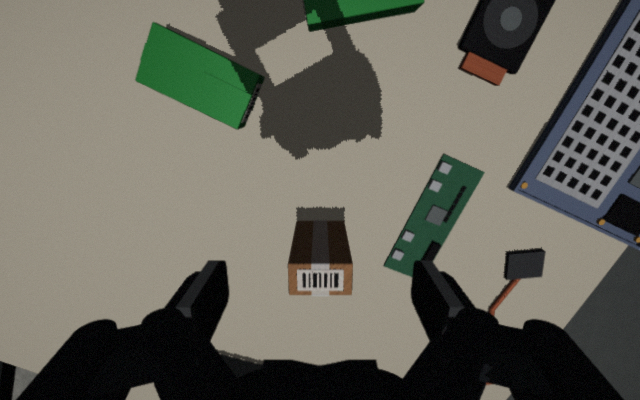

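```bash
python3 -c "
from h import *
delta(.5405,-.3318,.068,23.4)"
```

```text
t 11.15 pos [ 0.5048 -0.2481  0.2547] yaw 23.33 tilt [-0.0014  0.001  -1.    ] ft [ 0.14 -0.22  0.12] tq [-0.05 -0.02  0.01] w 0.0854 q [-38.  22.  70.  -0.  88. -62.]
shift [-0.0913 -0.0002  0.1866] turn -0.0012
```

>>> play_rows --targets "-0.04 0 0 0 0; -0.08 0 0 0 0; -0.091 0 0.02 0 0; -0.091 0 0.05 0 0; -0.091 0 0.08 0 0"

```text
time_s: 11.65
position: [0.5407, -0.3322, 0.1732]
tool_rot: [[-0.395, 0.919, -0.001], [0.919, 0.395, 0.001], [0.001, -0.001, -1.0]]
ft_force: [0.2, 0.2, 0.1]
grip_width: 0.0855
```

```bash
python3 -c "
from h import *
delta(.5405,-.3318,.068,23.4)"
```

```text
t 11.65 pos [ 0.5407 -0.3322  0.1732] yaw 23.29 tilt [-0.0011  0.001  -1.    ] ft [0.2  0.21 0.12] tq [-0.03 -0.08  0.02] w 0.0855 q [-42.  33.  65.  -0.  82. -66.]
shift [0.0003 0.     0.1052] turn -0.002
```

>>> play_rows --targets "0 0 0.025 0 0; 0 0 0.05 0 0; 0 0 0.075 0 0; 0 0 0.095 0 0; 0 0 0.103 0 0"

```text
time_s: 12.15
position: [0.5399, -0.3309, 0.0695]
tool_rot: [[-0.396, 0.918, -0.004], [0.918, 0.396, 0.003], [0.005, -0.002, -1.0]]
ft_force: [-0.3, 0.2, 0.8]
grip_width: 0.0854
```

>>> play_rows --targets "0 0 0 0 0.1; 0 0 0 0 0.2; 0 0 0 0 0.24; 0 0 0 0 0.27; 0 0 0 0 0.35" --force 50

```text
time_s: 12.65
position: [0.5412, -0.3313, 0.0741]
tool_rot: [[-0.397, 0.918, 0.002], [0.918, 0.397, -0.002], [-0.002, 0.001, -1.0]]
ft_force: [-1.1, -1.0, 5.4]
grip_width: 0.0637
```

>>> play_rows --targets "0 0 0 0 0.4; 0 0 0 0 0.4; 0 0 -0.005 0 0.4; 0 0 -0.02 0 0.4; 0 0 -0.05 0 0.4" --force 50

```text
time_s: 13.15
position: [0.5397, -0.3298, 0.121]
tool_rot: [[-0.397, 0.918, -0.005], [0.918, 0.397, 0.004], [0.006, -0.002, -1.0]]
ft_force: [0.3, -0.5, -2.8]
grip_width: 0.0635
```

```bash
python3 -c "
from h import *
delta(.43,.25,.3,23.4)
tilt('side','s8.png')
snap('scene','c8.png')
a=cv2.imread('pics/s8.png')[150:350,340:580];b=cv2.imread('pics/c8.png')[150:350,50:290]
cv2.imwrite('pics/m8.png',cv2.resize(np.hstack([a,b]),None,fx=1.6,fy=1.6))"
```

```text
t 13.15 pos [ 0.5397 -0.3298  0.121 ] yaw 23.38 tilt [-0.0046  0.0042 -1.    ] ft [ 0.3  -0.47 -2.83] tq [ 0.    0.   -0.04] w 0.0635 q [-42.  35.  70.   0.  75. -66.]
shift [ 0.5767  0.1289 -0.176 ] turn -0.0004
side 365 u [-0.124 -0.105 -0.09 ] z [0.051 0.088 0.17 ] v [-0.032  0.018]
-0.1125 zmax 0.1074 zmin 0.0548 | -0.0975 zmax 0.1695 zmin 0.0561 |
```

View pics/m8.png

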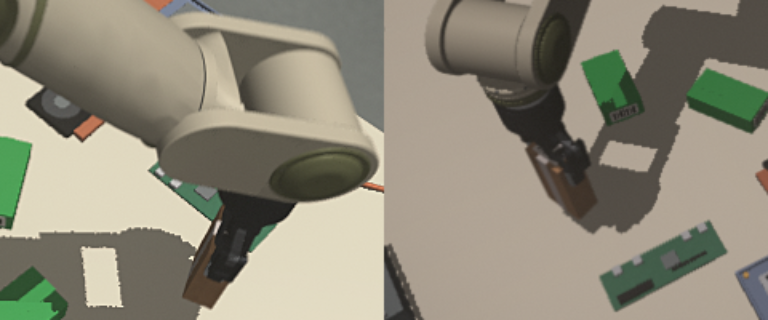

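>>> play_rows --targets "0 0 -0.03 0 0.4; 0.01 0.002 -0.06 0 0.4; 0.03 0.006 -0.08 0 0.4; 0.06 0.013 -0.08 0 0.4; 0.09 0.02 -0.08 0 0.4"

```text
time_s: 13.75
position: [0.5229, -0.2392, 0.202]
tool_rot: [[-0.396, 0.918, -0.001], [0.918, 0.396, 0.001], [0.001, -0.0, -1.0]]
ft_force: [-0.0, 0.5, -3.1]
grip_width: 0.0634
```

>>> play_rows --targets "0.03 0.007 0 0 0.4; 0.06 0.013 0 0 0.4; 0.09 0.02 0 0 0.4; 0.12 0.027 0 0 0.4; 0.15 0.034 0 0 0.4"

```text
time_s: 14.25
position: [0.4943, -0.0877, 0.2017]
tool_rot: [[-0.397, 0.918, -0.002], [0.918, 0.397, 0.001], [0.002, -0.001, -1.0]]
ft_force: [0.0, -0.2, -1.5]
grip_width: 0.063
```

>>> play_rows --targets "0.03 0.007 0 0 0.4; 0.06 0.013 0 0 0.4; 0.09 0.02 0 0 0.4; 0.11 0.025 0 0 0.4; 0.12 0.027 0 0 0.4"

```text
time_s: 14.75
position: [0.4714, 0.0334, 0.202]
tool_rot: [[-0.398, 0.917, -0.002], [0.917, 0.398, 0.001], [0.001, -0.001, -1.0]]
ft_force: [0.2, -0.1, -2.7]
grip_width: 0.0634
```

>>> play_rows --targets "0.02 0.004 0 0 0.4; 0.03 0.006 0 0 0.4; 0.03 0.006 0 0 0.4; 0.03 0.006 0 0 0.4"

```text
time_s: 15.15
position: [0.4661, 0.0611, 0.2026]
tool_rot: [[-0.397, 0.918, -0.0], [0.918, 0.397, -0.0], [-0.0, -0.0, -1.0]]
ft_force: [0.2, 0.2, -1.5]
grip_width: 0.0636
```

Run:
```python
from seg import *
delta(.4355,.251,.183,23.4)
im,W,C=snap('wrist','w9.png'); z=W[...,2]
for a,c,r,zz in rect(W,(z>.024)&(z<.036)&(W[...,1]>.1)): print(a,c,np.round(r[0],1),np.round(r[1],1),round(r[2],1),zz.mean())
```

```text
t 15.15 pos [0.4661 0.0611 0.2026] yaw 23.37 tilt [-1.e-04 -4.e-04 -1.e+00] ft [ 0.21  0.2  -1.5 ] tq [0.07 0.   0.05] w 0.0636 q [ -7.  15.  89.  -0.  75. -30.]
shift [0.1865 0.0472 0.0196] turn -0.0005
4413 [371.  19.] [443.3 205. ] [118.1  44.7] 23.4 0.030353954258017013
```

View pics/w9.png

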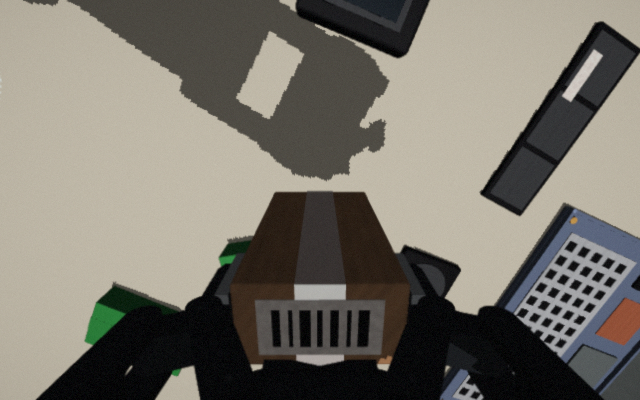

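>>> play_rows --targets "0.02 0.005 0 0 0.4; 0.045 0.011 0 0 0.4; 0.065 0.016 0 0 0.4; 0.075 0.019 0 0 0.4; 0.075 0.019 0 0 0.4"

```text
time_s: 15.7
position: [0.4537, 0.1383, 0.2028]
tool_rot: [[-0.398, 0.918, -0.0], [0.918, 0.398, -0.0], [-0.0, -0.0, -1.0]]
ft_force: [-0.1, -0.3, -2.5]
grip_width: 0.0634
```

Run:
```python
from seg import *
delta(.4355,.251,.183,23.4)
im,W,C=snap('wrist','w10.png'); z=W[...,2]
for a,c,r,zz in rect(W,(z>.024)&(z<.036)&(W[...,1]>.1)): print(a,c,np.round(r[0],1),np.round(r[1],1),round(r[2],1),zz.mean())
```

```text
t 15.7 pos [0.4537 0.1383 0.2028] yaw 23.44 tilt [-0.e+00 -1.e-04 -1.e+00] ft [-0.11 -0.28 -2.5 ] tq [-0.03  0.01  0.02] w 0.0634 q [  3.  16.  89.  -0.  76. -21.]
shift [0.1106 0.0281 0.0197] turn 0.0006
14284 [351.  62.] [434.  252.6] [110.5 110.2] 2.5 0.030930637431491652
```

View pics/w10.png

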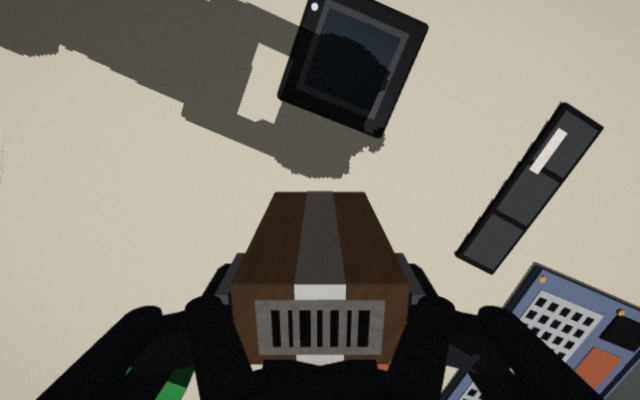

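```bash
python3 -c "
from h import *
delta(.4345,.252,.183)"
```

```text
t 15.75 pos [0.4539 0.1376 0.2027] yaw 23.4 tilt [ 0.e+00 -4.e-04 -1.e+00] ft [-0.39 -0.23 -2.72] tq [ 0.    0.01 -0.01] w 0.0637 q [  3.  16.  89.  -0.  76. -21.]
shift [0.1126 0.0277 0.0197] turn 0.0
```

>>> play_rows --targets "0.025 0.006 0 0 0.4; 0.055 0.014 0.004 0 0.4; 0.085 0.021 0.01 0 0.4; 0.105 0.026 0.016 0 0.4; 0.1125 0.0275 0.0195 0 0.4"

```text
time_s: 16.25
position: [0.4343, 0.2526, 0.1828]
tool_rot: [[-0.397, 0.918, -0.0], [0.918, 0.397, -0.0], [-0.0, -0.001, -1.0]]
ft_force: [-0.3, -0.1, -2.2]
grip_width: 0.0637
```

>>> play_rows --targets "0 0 0 0 0.4; 0 0 0 0 0.4; 0 0 0 0 0.4; 0 0 0 0 0.4; 0 0 0 0 0.4"

```text
time_s: 16.75
position: [0.4344, 0.2518, 0.1835]
tool_rot: [[-0.396, 0.918, 0.0], [0.918, 0.396, 0.0], [-0.0, 0.0, -1.0]]
ft_force: [0.3, -0.6, -2.3]
grip_width: 0.0636
```

Run:
```python
from h import *
delta(.4345,.252,.183,23.4)
ax=np.array([-.397,.918]);b=np.array([.918,.397])
for n in ['scene','side']:
    im,W,C=snap(n,n+'11.png'); p=im['pixels'].astype(int)
    m=(p[...,0]-p[...,2]>12)&(W[...,2]>.06)&(W[...,2]<.26)&(np.hypot(W[...,0]-.4345,W[...,1]-.252)<.07)
    P=W[m]; 
    print(n,m.sum(),'z',np.percentile(P[:,2],[0.5,2,50,98,99.5]).round(4))
    d=P[:,:2]-[.4345,.252]; u=d@ax; v=d@b
    print('u',np.percentile(u,[2,50,98]).round(4),'v',np.percentile(v,[2,50,98]).round(4))
    for a in np.arange(.1,.24,.02):
        k=abs(P[:,2]-a)<.01
        if k.sum()>10: print(round(a,2),k.sum(),'u',np.percentile(u[k],[3,97]).round(4),'v',np.percentile(v[k],[3,97]).round(4))
a=cv2.imread('pics/side11.png')[50:300,130:370];b=cv2.imread('pics/scene11.png')[20:270,250:490]
cv2.imwrite('pics/m11.png',cv2.resize(np.hstack([a,b]),None,fx=1.6,fy=1.6))
```

```text
t 16.75 pos [0.4344 0.2518 0.1835] yaw 23.33 tilt [ 4.e-04  0.e+00 -1.e+00] ft [ 0.31 -0.61 -2.34] tq [-0.    0.04  0.02] w 0.0636 q [17. 19. 86. -0. 74. -7.]
shift [0.0002 0.0001 0.0005] turn -0.0012
scene 839 z [0.1092 0.112  0.1746 0.2317 0.2563]
u [-0.0236 -0.0196  0.0112] v [-0.0342  0.0095  0.0309]
0.12 118 u [-0.0222  0.009 ] v [-0.0308  0.0308]
0.14 130 u [-0.0232  0.0091] v [-0.0321  0.0304]
0.16 132 u [-0.0232  0.0074] v [-0.0308  0.0308]
0.18 115 u [-0.0228 -0.0004] v [-0.0317  0.0308]
0.2 118 u [-0.0237 -0.0108] v [-0.0378  0.0309]
0.22 187 u [-0.0237  0.0136] v [-0.0345  0.0303]
side 1022 z [0.1129 0.1149 0.1746 0.2338 0.2547]
u [-0.0191 -0.0167  0.0144] v [-0.0323 -0.0179  0.0317]
0.12 144 u [-0.0186  0.016 ] v [-0.0317  0.0294]
0.14 162 u [-0.0189  0.0141] v [-0.0318  0.0285]
0.16 164 u [-0.019   0.0134] v [-0.0319  0.0301]
0.18 163 u [-0.0188  0.0113] v [-0.0325  0.0302]
0.2 120 u [-0.0189 -0.012 ] v [-0.0315  0.0308]
0.22 139 u [-0.0191 -0.0037] v [-0.0309  0.0314]
```

View pics/m11.png

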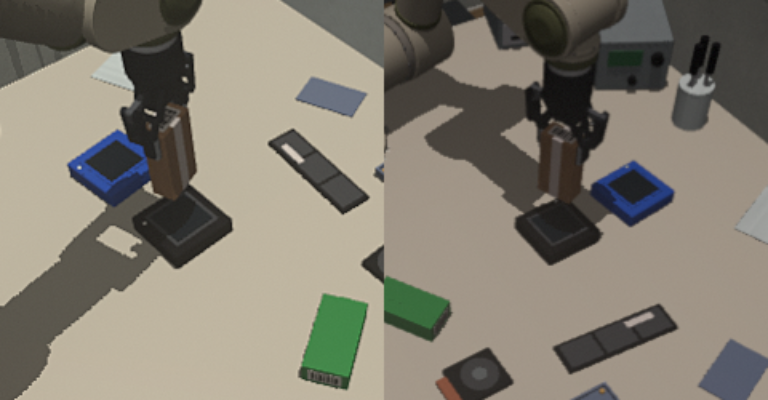

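```bash
python3 -c "
from h import *
print(abs(status.observe()['qvel']).max()); print(env.close_job())"
```

```text
0.25261232184218224
the job is handed in; nothing more can be done
None
```

I stood the carton on one of its labelled ends on the bench and let go. I then picked it up again and am holding it upright over the scanner window. The job was handed in at about 17 s of the 61 s allowed; no verdict was reported.

- **Standing it up:** The first grip at 20 N held the carton level instead of letting it pivot. I loosened it until the carton slipped about 1 cm back to the bench, still flat. I then gripped nearer the end and lightly, and swung it up about its far edge.
- **Standing check:** With the gripper open and clear, all three cameras put its top at about 0.12 m, with a top outline matching the 64 x 36 mm end.
- **Final hold:** The lower end is about 0.109–0.113 m above the bench, so roughly 8 cm above the glass. The carton's face stays within about 1 mm in line over its height. The tool is commanded to the scanner centre I measured with the wrist camera, (0.434, 0.253) m. The two fixed cameras differ by about 4–5 mm in places; on average the carton is within about 3 mm of centre. The grip is set to 50 N and the arm was still.
- **Other objects:** I did not plan any contact with the fan, battery, board or look-alikes. They looked undisturbed in the pictures, but I did not re-measure their positions.

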